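# Hang the glue brayer up to dry

### The arm

A 6-joint arm with a two-finger parallel gripper is mounted at the origin on the work surface. World frame = base frame: x ahead of the robot, y to its left, z up, the work surface at z = 0. Lengths are in m, angles in rad, forces in N, time in s.
With the tool pointing down it reaches from about 0.35 to 0.975 m from the base axis. Payload 4.9 kg.
Tool frame: the origin (TCP) lies between the finger pads; the fingertips stand 22 mm ahead of it and the grasp point (between the pads) lies 3 mm ahead of it; z points along the fingers, y is the line along which they close (so a half turn about z gives the same grasp; the last joint's range is limited). The gripper opens to 85 mm and grips with 20 to 120 N. Pads are 22 mm wide; open, the fingers measure 114 mm over their backs; the gripper's body (76 mm by 85 mm) begins 54 mm behind the grasp point. The pads swing forward as they close: fully open they stand 13 mm farther back than shut.
Start: joints at [1.15, 0.053, 1.613, -0, 1.476, -0.119], TCP at [0.186, 0.597, 0.253] pointing down, gripper open.
Joint ranges: [-3.01, 3.01], [-1.01, 2.22], [0.06, 2.58], [-1.02, 4.17], [0.09, 2.62], [-3.14, 3.14]. Speed limits (rad/s): [2.57, 2.57, 3.14, 3.14, 3.14, 3.14].

### API

Orientations are given as a unit quaternion [w, x, y, z].
In Python, from plant import state, grab_frame, get_calibration, job_done, recognise, regions_of gives the robot as it stands.
- The arm moves only by the tool apply_moves, never from a script. Its argument "targets" is a list of rows, each an object with "translation": the shift along the tool's x, y, z normalised to -1 to 1, where 1 is 100 mm, a list of three; "twist": the turn about the tool's z normalised to -1 to 1, where 1 is 0.1 rad; "hand": the opening, from 0 (shut) to 1 (fully open). A call has 1 to 8 rows; each row shifts and turns the commanded pose from where the row before left it, along the tool's axes as they then stand; what a row does not reach is not made up. A row lasts 1/10 s, in which the tool goes at most 50 mm and 8.59 degrees, less where a joint would pass 70% of its speed; a pose out of reach is approached as far as the arm can. A call with a number of a shift or a turn outside -1 to 1 is refused whole. A call with a gripper value outside its range is refused whole. The fingers move at their own pace and stop on an object; the grip force is fixed at half the most. Time passes only in rows, so rows that do not move let the fingers close. It gives the time, the measured TCP pose, the force, the opening and the grip force at its end, in the units of the state.
- state(): the state, without advancing time (a new reading comes with each control period).
- grab_frame(name): name is "scene" or "top" or "wrist"; returns the picture (480x640x3 uint8, red, green, blue); there is no depth.
- get_calibration(name): a dict with "camera_matrix" (3x3 intrinsics, pixels), "D" ([k1, k2, p1, p2, k3] as OpenCV has them; the pictures are not rectified), "pose" (4x4, takes a point from camera to world coordinates). Camera axes: x right, y up, looking along -z (the intrinsics and any distortion apply to the point x, -y, -z); pixel columns grow to the right and rows downward; lengths in m; the calibration is good to about 2 mm. A picture is of the moment at which its call begins: read the wrist's pose just before it. get_calibration takes no time and is no camera call; for the wrist camera it gives the pose at the moment of the call.
- job_done(): hands the job in; it is judged then, once.
Trained networks look in the newest picture that a camera, given by its name, has taken for a name from the list of things; names that differ only in an ending like _2 or _b are one class to them, and where a whole thing is asked for, a point or a joint stands for the part that bears it (a point fixed in the world has none). Each returns a list of dicts, best first, with "score" (0 to 1); they miss things now and then, are a little off and sometimes report something else, mostly with a low value. They report only what shows in the picture. A call takes as long as a camera call. They do not tell look-alikes from the thing itself.
- recognise(camera, query): "point" ([x, y, z] in m, in world coordinates, good to about 4 mm: the middle of the surface that is visible of it).
- regions_of(camera, query): "pixels" (480x640 bool, what is visible of it).
The state is a dict: "time": time; "joint_pos": joint angles; "joint_vel": joint speeds; "joint_efforts": joint torques, N m; "tool_pos": TCP position; "tool_rot": TCP orientation; "contact_force": force on the tool from outside, world axes, zero at the start; "ft_torque": the same for the moment, N m; "gripper_width": opening from 0.0 (shut) to 1.0 (fully open); "grasp_force": force on a finger pad.
Only numpy, scipy, OpenCV 4.12 (cv2) and the standard library are available. Lean on these libraries where they do the work, as an engineer would, in place of code of your own. Each camera call takes 0.05 s, during which the arm holds its last target. There are 200 camera calls.

### The job

Hang the glue roller up to dry: pick it out of the tray by the knob at the end of its handle with the gripper pointing down, ease the grip until the roller swings down between the fingertips and hangs straight, and grip it firmly again in the air. Then hang it in the empty wide fork of the rack, handle up, with the shank in the slot and the shoulder of the handle sitting on the fork, and let go. Never let it drop, and leave the other things undisturbed.

Things in the scene. Friction and masses are not known exactly. Their poses are not given: they have to be found in the camera images.
- brayer_knob (a point): Ball knob, 32 mm, wood, ending the handle of the glue roller (brayer, 380 g, most of it at the roller); point = ball centre, 30 mm above the table at the start, beyond the tray's rim. x: along the handle, from roller to knob; y: parallel to the roller's axle. Held by the knob, a 100 N pinch keeps it nearly level; easing the fingers apart bit by bit lets it slip round; by 10 N it hangs nearly straight; at 2 to 3 N it falls.
- brayer_shoulder (a point): Centre of the flat lower face of the steel collar (23 mm across) on the same roller's handle, 100 mm from the knob centre; same axes. On the other side of it a 9 mm round steel shank (straight for 20 mm, then cranked 7.5 mm to one side) leads to a yoke 84 mm wide, 46 mm from the shoulder; the black rubber roller (40 mm across, 66 mm wide) ends 92 mm from the shoulder.
- fork_wide_seat (a point): Seat of the empty fork with the widest slot on the drying rack, 160 mm above the table: on top of its 4 mm steel plate, mid-slot. Its x points to the rail behind, y along the rail, z up. The slot is 14 mm wide, open towards -x; it ends 7 mm past the seat. Prong tips 24 mm before the seat, turned up 6 mm. Plate 40 mm wide. The rail lies 48 mm behind, 2 mm lower; forks sit 90 mm apart, in any order.
- seam_roller_mid (a point): Small seam roller hanging handle up in one of the two narrow forks (9 mm slots) of the rack: dark wooden handle 21 mm across, top 70 mm above the forks. Point = middle of its handle, 35 mm above the fork. Leave it hanging.
- palette_knife_mid (a point): Palette knife hanging handle up in the other narrow fork: wooden handle 20 mm across, top 75 mm above the forks. Point = middle of its handle, 38 mm above the fork. Leave it hanging.
- carton_mid (a point): Cut-down paper milk carton, open on top, 70 x 70 x 85 mm, light; stands behind the rack. Point = its centre. Leave it alone.
- glue_bottle_mid (a point): Glue bottle, 60 mm across, 150 mm high, standing beyond the tray. Point = its centre. Leave it alone.
- tray: Shallow white tray fixed to the table, 190 mm (x) by 150 mm (y), rim 15.5 mm high and 4 mm thick, floor 2.5 mm; origin on the table under its centre. The glue roller lies in it with its handle across the middle of the -x rim and the knob outside.
- rack: Steel drying rack fixed to the table: base plate 150 mm (x) by 320 mm (y) by 8 mm, two posts and a rail along y 48 mm behind the centre, top 158 mm up; three forks on the rail point to -x, their seats above the line x = 0. Origin on the table under the base's centre.
Not all that is in view belongs to the job. What is shaped like the part that bears brayer_knob but turquoise is not meant.

How it is judged:
On the way:
1. the glue roller hangs straight down, firmly held in the air by fingers that point down (angle between brayer_knob's own x axis and vertical below 0.2 rad and height (world z) of brayer_knob above 0.2 m and contact force between the fingers and brayer above 50 N and angle between the grasp point's own z axis and vertical above 2.35 rad), for 0.3 s.
At the end, for the whole second after the job is handed in: the glue roller hangs at rest in the wide fork, knob up within 7 degrees, its shoulder within 10 mm of the seat sideways and sitting on the plate within 4 mm (horizontal distance between brayer_shoulder and fork_wide_seat below 0.01 m and z of brayer_shoulder in the frame of fork_wide_seat between -0.004 and 0.004 m and angle between brayer_knob's own x axis and vertical below 0.12 rad and linear speed of brayer below 0.03 m/s); the robot touches nothing.
It fails at once if the glue roller is dropped (contact force between the fingers and brayer below 0.1 N and linear speed of brayer above 0.6 m/s and height (world z) of brayer_knob above 0.05 m).
It fails at once if a neighbouring tool, the carton or the bottle is moved by more than 20 mm (distance of any of seam_roller_mid, palette_knife_mid, carton_mid, glue_bottle_mid from where it was at the start of the episode above 0.02 m).
It also fails if it takes over 67 s, if anything falls off the work surface, if the arm or the gripper's body presses on something with over 40 N, if the wrist force passes 120 N, or if a joint passes its speed limit or range.

## Working session

There is one attempt and no reset: what is moved stays moved. The work goes in short steps, Python scripts to look and compute and a tool call to move; the robot and the scene stay as the last step left them, time stands still between calls to the robot, and variables do not carry over. Pictures are saved under pics/ and viewed, at most 10 in all, crops included, and the job is handed in when it is done.

Besides the shell and the picture viewer there is one more tool, called as name([rows], argument=value, ...), one row to a line, values as JSON. apply_moves: Moves the arm, as the interface text tells. Its arguments: {"type":"object","properties":{"targets":{"type":"array"}},"required":["targets"]}

```bash
mkdir -p pics; ls; cat > h.py <<'E'
import numpy as np, cv2
from plant import *
def snap(n,f):
    im=grab_frame(n); cv2.imwrite('pics/'+f,im[:,:,::-1]); return im
def proj(n,p,c=None):
    c=c or get_calibration(n); T=np.linalg.inv(np.array(c['pose'])); q=T[:3,:3]@np.array(p,float)+T[:3,3]
    return cv2.projectPoints(np.array([[q[0],-q[1],-q[2]]]),np.zeros(3),np.zeros(3),np.array(c['camera_matrix'],float),np.array(c['D'],float))[0].ravel()
def ray(n,uv,c=None):
    c=c or get_calibration(n); T=np.array(c['pose'])
    x,y=cv2.undistortPoints(np.array([[uv]],float),np.array(c['camera_matrix'],float),np.array(c['D'],float)).ravel()
    d=T[:3,:3]@np.array([x,-y,-1]); return T[:3,3],d/np.linalg.norm(d)
def onz(n,uv,z,c=None):
    o,d=ray(n,uv,c); return o+d*(z-o[2])/d[2]
def tri(rs):
    A=0;b=0
    for o,d in rs:
        P=np.eye(3)-np.outer(d,d);A=A+P;b=b+P@o
    p=np.linalg.solve(A,b); return p,[np.linalg.norm((np.eye(3)-np.outer(d,d))@(p-o)) for o,d in rs]
E
python3 - <<'E'
from h import *
np.set_printoptions(precision=3,suppress=True)
a=snap('scene','s0.png');b=snap('top','t0.png')
cv2.imwrite('pics/st.png',np.vstack([a,b])[:,:,::-1][:,:])
s=state();print(s)
for n in ('scene','top'):
    print(n,np.array(get_calibration(n)['pose']))
    for q in ('brayer_knob','brayer_shoulder','fork_wide_seat','seam_roller_mid','palette_knife_mid','carton_mid','glue_bottle_mid','tray','rack'):
        for r in recognise(n,q)[:3]: print(n,q,round(r['score'],2),np.array(r['point']),proj(n,r['point']).round())
E
```

```text
pics
{'time': 0.1, 'joint_pos': array([ 1.15 ,  0.053,  1.614,  0.   ,  1.476, -0.119]), 'joint_vel': array([-0.   , -0.003, -0.002,  0.001, -0.001, -0.001]), 'joint_efforts': array([ -0.001, -39.49 , -37.136,  -0.   ,   0.004,  -0.   ]), 'tool_pos': array([0.186, 0.596, 0.252]), 'tool_rot': array([-0.   ,  0.15 ,  0.989, -0.001]), 'contact_force': array([-0.675, -0.267,  0.151]), 'ft_torque': array([0.022, 0.047, 0.011]), 'grasp_force': 0.0, 'gripper_width': 0.9981636804486129}
scene [[-0.708 -0.577  0.408  0.85 ]
 [ 0.707 -0.569  0.421  0.346]
 [-0.011  0.586  0.81   0.819]
 [ 0.     0.     0.     1.   ]]
scene brayer_knob 0.89 [0.624 0.228 0.041] [372. 393.]
scene brayer_knob 0.63 [ 0.296 -0.279  0.025] [302. 145.]
scene brayer_shoulder 0.75 [0.623 0.231 0.037] [373. 394.]
scene brayer_shoulder 0.61 [ 0.294 -0.277  0.028] [303. 144.]
scene brayer_shoulder 0.59 [ 0.577 -0.173  0.016] [238. 242.]
scene fork_wide_seat 0.93 [ 0.585 -0.284  0.157] [188. 169.]
scene seam_roller_mid 0.8 [ 0.534 -0.109  0.173] [267. 197.]
scene palette_knife_mid 0.83 [ 0.55  -0.2    0.188] [227. 170.]
sce
[... 254 characters left out ...]
  -0.014 -0.005  0.017]
 [-0.007  0.107  0.994  0.97 ]
 [ 0.     0.     0.     1.   ]]
top brayer_knob 0.84 [0.622 0.234 0.042] [212. 213.]
top brayer_knob 0.61 [ 0.294 -0.291  0.028] [471. 370.]
top brayer_shoulder 0.95 [ 0.296 -0.29   0.027] [470. 369.]
top brayer_shoulder 0.92 [0.616 0.231 0.036] [214. 216.]
top fork_wide_seat 0.55 [ 0.582 -0.288  0.161] [485. 218.]
top seam_roller_mid 0.67 [ 0.527 -0.112  0.199] [392. 248.]
top palette_knife_mid 0.72 [ 0.547 -0.2    0.218] [446. 234.]
top carton_mid 0.77 [ 0.754 -0.2    0.04 ] [418. 148.]
top glue_bottle_mid 0.81 [0.75  0.028 0.104] [309. 141.]
top rack 0.67 [0.616 0.226 0.039] [216. 215.]
top rack 0.59 [ 0.539 -0.2    0.011] [419. 250.]
```

View pics/s0.png

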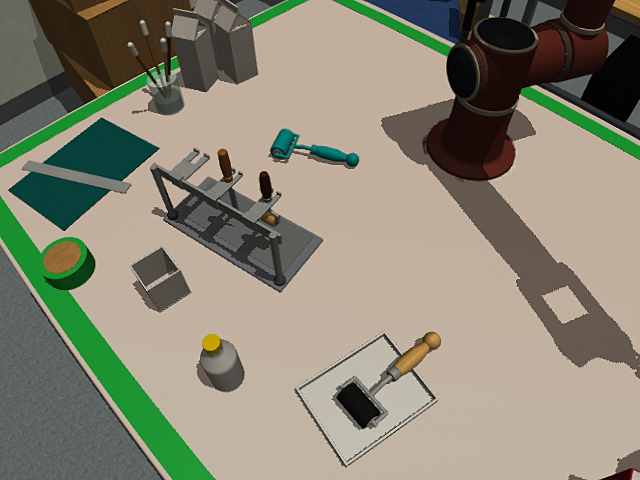

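View pics/t0.png

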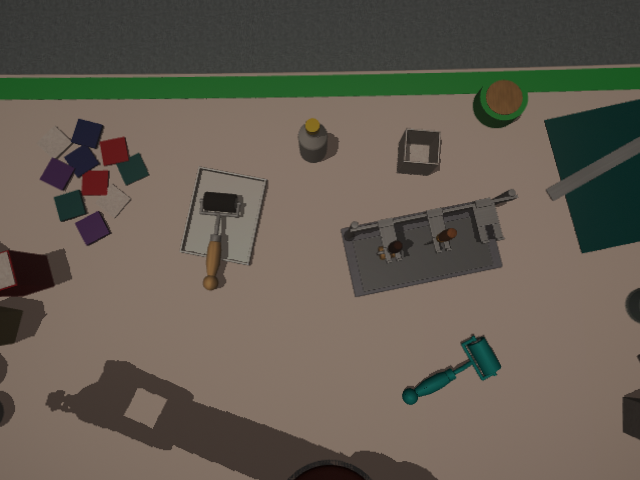

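The meant roller has an orange-wood handle and black roller: knob at scene (432,340), top (210,283). Its turquoise look-alike has its knob at scene (352,159), top (411,396). The empty fork is at scene (188,165), top (487,222). I choose the wooden one and check it in one close crop.

```bash
python3 - <<'E'
from h import *
np.set_printoptions(precision=4,suppress=True)
s=cv2.imread('pics/s0.png');t=cv2.imread('pics/t0.png')
z=lambda im,x,y,w,h:cv2.resize(im[y:y+h,x:x+w],(400,300),interpolation=cv2.INTER_CUBIC)
cv2.imwrite('pics/c1.png',np.vstack([np.hstack([z(s,360,320,100,75),z(t,170,220,100,75)]),np.hstack([z(s,145,130,100,75),z(t,430,180,100,75)])]))
k=tri([ray('scene',(432,340)),ray('top',(210,283))]);print(k)
E
```

```text
(array([0.4758, 0.2395, 0.0276]), [np.float64(0.00013023518430511682), np.float64(0.00013023518430498976)])
```

View pics/c1.png

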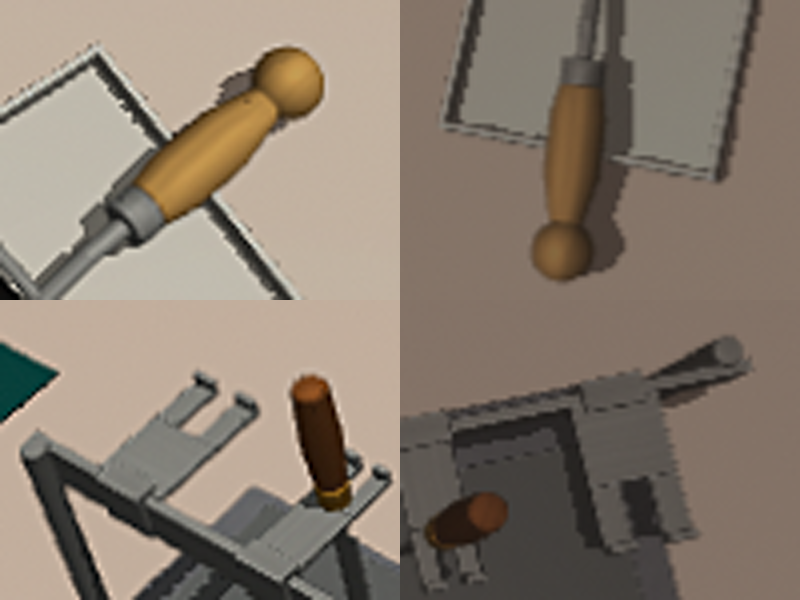

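The crop confirms the wooden brayer, with its knob at scene (432,340.5) and top (210.5,282.5). The empty wide fork shows its slot end at scene (192.5,162.5), top (489,225), with prong tips at mid scene (201,153.5), top (493,240).

```bash
python3 - <<'E'
from h import *
np.set_printoptions(precision=4,suppress=True)
for n,a,b in (('knob',(432.2,340.5),(210.5,282.5)),('collar',(390,371),(215,234.5)),('slotend',(192.5,162.5),(489.3,225)),('tips',(201.3,153.5),(493.3,240))):
    print(n,*tri([ray('scene',a),ray('top',b)]))
print(onz('scene',(192.5,162.5),.16),onz('top',(489.3,225),.16))
print(onz('scene',(201.3,153.5),.163),onz('top',(493.3,240),.163))
# rail direction from top: tops of posts
print(onz('top',(510,195),.158),onz('top',(354,228),.158))
for p in ((180,255),(245,265),):pass
t=state();
from scipy.spatial.transform import Rotation as R
w=t['tool_rot'];print(R.from_quat([w[1],w[2],w[3],w[0]]).as_matrix()); print(get_calibration('wrist')['pose'])
E
```

```text
knob [0.4764 0.2395 0.0264] [np.float64(0.0010198581682361206), np.float64(0.0010198581682361652)]
collar [0.5757 0.226  0.0434] [np.float64(0.0005453338763857699), np.float64(0.0005453338763857098)]
slotend [ 0.569  -0.295   0.1552] [np.float64(0.0018956108764185261), np.float64(0.0018956108764185218)]
tips [ 0.5421 -0.3011  0.1558] [np.float64(0.0010571508672355993), np.float64(0.0010571508672355366)]
[ 0.57   -0.2885  0.16  ] [ 0.5696 -0.2946  0.16  ]
[ 0.5449 -0.293   0.163 ] [ 0.542  -0.2991  0.163 ]
[ 0.6243 -0.3353  0.158 ] [ 0.5681 -0.0517  0.158 ]
[[-0.9548  0.2972  0.    ]
 [ 0.2972  0.9548  0.    ]
 [-0.      0.     -1.    ]]
[[ 0.2977 -0.9156 -0.2701  0.118 ]
 [ 0.9547  0.2852  0.0851  0.6185]
 [-0.0009 -0.2832  0.9591  0.3743]
 [ 0.      0.      0.      1.    ]]
```

apply_moves([
  {"translation": [-0.32, -0.21, 0.05], "twist": 0, "hand": 1},
  {"translation": [-0.32, -0.21, 0.05], "twist": 0, "hand": 1},
  {"translation": [-0.32, -0.21, 0.05], "twist": 0, "hand": 1},
  {"translation": [-0.32, -0.21, 0.05], "twist": 0, "hand": 1},
  {"translation": [-0.32, -0.21, 0.05], "twist": 0, "hand": 1},
  {"translation": [-0.32, -0.21, 0.05], "twist": 0, "hand": 1},
  {"translation": [-0.32, -0.21, 0.05], "twist": 0, "hand": 1},
  {"translation": [-0.32, -0.21, 0.05], "twist": 0, "hand": 1},
])

```text
time: 1.8
tool_pos: [0.3811, 0.359, 0.2133]
tool_rot: [0.0, 0.15, 0.989, 0.0]
contact_force: [1.1, -0.0, -0.4]
gripper_width: 1.002
grasp_force: 0.0
```

apply_moves([
  {"translation": [-0.32, -0.21, 0.05], "twist": 0, "hand": 1},
  {"translation": [-0.32, -0.21, 0.05], "twist": 0, "hand": 1},
  {"translation": [-0.32, -0.21, 0.05], "twist": 0, "hand": 1},
  {"translation": [-0.32, -0.22, 0.05], "twist": 0, "hand": 1},
  {"translation": [0, 0, 0.2], "twist": -0.8, "hand": 1},
  {"translation": [0, 0, 0.2], "twist": -0.8, "hand": 1},
  {"translation": [0, 0, 0], "twist": 0, "hand": 1},
  {"translation": [0, 0, 0], "twist": 0, "hand": 1},
])

```text
time: 2.6
tool_pos: [0.477, 0.241, 0.1533]
tool_rot: [-0.0, 0.072, 0.997, -0.0]
contact_force: [0.7, 0.8, -0.2]
gripper_width: 0.999
grasp_force: 0.0
```

```bash
python3 - <<'E'
from h import *
np.set_printoptions(precision=4,suppress=True)
snap('wrist','w1.png');print(state()['tool_pos'],state()['tool_rot'],proj('wrist',(.4764,.2395,.03)),proj('wrist',(.5757,.226,.04)))
E
```

```text
[0.4776 0.2414 0.1543] [0.0006 0.0713 0.9975 0.0002] [315.3092 242.9816] [316.5283 363.3409]
```

View pics/w1.png

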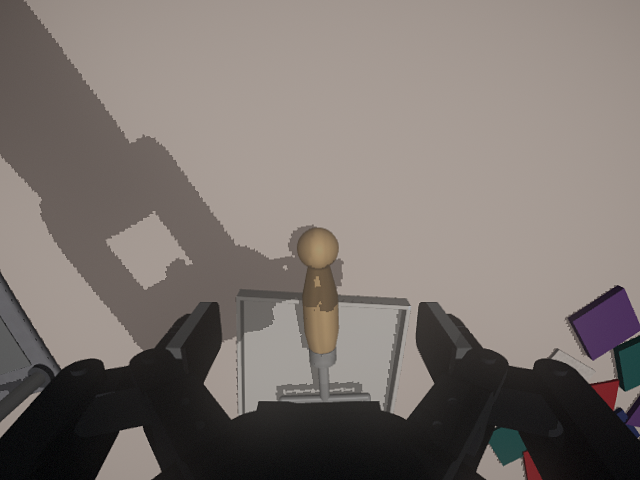

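The wrist view shows the wooden knob at (318,248) and the collar's lower face at about (323,367), centred between the open fingers.

```bash
python3 - <<'E'
from h import *
from scipy.spatial.transform import Rotation as R
np.set_printoptions(precision=4,suppress=True)
print(tri([ray('scene',(432.2,340.5)),ray('top',(210.5,282.5)),ray('wrist',(318,248))]),onz('wrist',(318,248),.03),onz('wrist',(323,367),.04))
s=state();w=s['tool_rot'];M=R.from_quat([w[1],w[2],w[3],w[0]]).as_matrix();k=onz('wrist',(318,248),.03)
print(M,M.T@(k-s['tool_pos']))
E
```

```text
(array([0.4783, 0.2398, 0.031 ]), [np.float64(0.0010975250847912797), np.float64(0.002702715732840746), np.float64(0.0022653226815073624)]) [0.4806 0.241  0.03  ] [0.58   0.2308 0.04  ]
[[-0.9898  0.1423  0.0012]
 [ 0.1423  0.9898  0.0004]
 [-0.0011  0.0006 -1.    ]] [-0.0029 -0.      0.1243]
```

apply_moves([
  {"translation": [-0.02, 0, 0.3], "twist": -0.2, "hand": 1},
  {"translation": [0, 0, 0.3], "twist": 0, "hand": 1},
  {"translation": [0, 0, 0.3], "twist": 0, "hand": 0.9},
  {"translation": [0, 0, 0.2], "twist": 0, "hand": 0.8},
  {"translation": [0, 0, 0.12], "twist": 0, "hand": 0.7},
  {"translation": [0, 0, 0], "twist": 0, "hand": 0.55},
  {"translation": [0, 0, 0], "twist": 0, "hand": 0.5},
])

```text
time: 3.35
tool_pos: [0.4802, 0.2413, 0.0327]
tool_rot: [0.001, 0.061, 0.998, 0.0]
contact_force: [-0.6, -0.0, 0.4]
gripper_width: 0.498
grasp_force: 0.0
```

```bash
python3 - <<'E'
from h import *
s=state();print(s['tool_pos'],s['gripper_width'])
snap('wrist','w2.png')
E
```

```text
[0.48019962 0.24126895 0.03272757] 0.4982677741988124
```

View pics/w2.png

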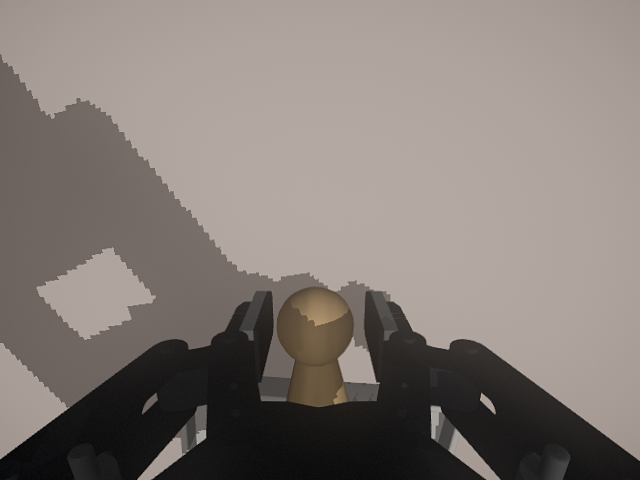

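The ball is at (315,326) between the pads (inner edges at 271 and 366).

```bash
python3 - <<'E'
from h import *
np.set_printoptions(precision=4,suppress=True)
s=state()
print(onz('wrist',(315,326),.03),s['tool_pos'],proj('wrist',s['tool_pos']+[0,0,-.003]))
E
```

```text
[0.4808 0.2402 0.03  ] [0.4805 0.2414 0.0332] [317.618  325.3421]
```

Well centred, so I'll close and lift.

apply_moves([
  {"translation": [0, -0.01, 0.01], "twist": 0, "hand": 0.35},
  {"translation": [0, 0, 0], "twist": 0, "hand": 0},
  {"translation": [0, 0, 0], "twist": 0, "hand": 0},
  {"translation": [0, 0, 0], "twist": 0, "hand": 0},
  {"translation": [0, 0, 0], "twist": 0, "hand": 0},
])

```text
time: 3.9
tool_pos: [0.4806, 0.2404, 0.0323]
tool_rot: [0.002, 0.061, 0.998, 0.001]
contact_force: [-0.0, 0.1, 6.2]
gripper_width: 0.342
grasp_force: 58.7
```

apply_moves([
  {"translation": [0, 0, -0.1], "twist": 0, "hand": 0},
  {"translation": [0, 0, -0.3], "twist": 0, "hand": 0},
  {"translation": [0, 0, -0.4], "twist": 0, "hand": 0},
  {"translation": [0, 0, -0.4], "twist": 0, "hand": 0},
  {"translation": [0, 0, -0.4], "twist": 0, "hand": 0},
  {"translation": [0, 0, -0.4], "twist": 0, "hand": 0},
  {"translation": [0, 0, -0.4], "twist": 0, "hand": 0},
  {"translation": [0, 0, -0.2], "twist": 0, "hand": 0},
])

```text
time: 4.7
tool_pos: [0.4793, 0.2398, 0.2942]
tool_rot: [0.002, 0.061, 0.998, 0.001]
contact_force: [1.3, 1.0, -3.4]
gripper_width: 0.337
grasp_force: 61.2
```

apply_moves([
  {"translation": [0, 0, -0.2], "twist": 0, "hand": 0},
  {"translation": [0, 0, 0], "twist": 0, "hand": 0},
  {"translation": [0, 0, 0], "twist": 0, "hand": 0},
])

```text
time: 5.0
tool_pos: [0.4785, 0.2395, 0.3092]
tool_rot: [-0.001, 0.061, 0.998, -0.0]
contact_force: [0.1, 0.1, -4.0]
gripper_width: 0.339
grasp_force: 61.2
```

```bash
python3 - <<'E'
from h import *
np.set_printoptions(precision=4,suppress=True)
s=state();print(s)
snap('scene','s2.png');snap('wrist','w3.png')
for n in('scene','wrist'):
  for q in ('brayer_knob',):
    for r in regions_of(n,q)[:2]:
        m=r['pixels'];ys,xs=np.nonzero(m);print(n,r['score'],m.sum(),xs.min(),xs.max(),ys.min(),ys.max())
cv2.imwrite('pics/s2w.png',cv2.resize(np.hstack([cv2.imread('pics/s2.png'),cv2.imread('pics/w3.png')]),(800,300)))
E
```

```text
{'time': 5.0, 'joint_pos': array([ 0.325 , -0.1898,  1.7512, -0.0002,  1.5816, -1.1239]), 'joint_vel': array([ 0.0003,  0.0187,  0.0305, -0.0017, -0.0011, -0.0003]), 'joint_efforts': array([  0.1218, -33.071 , -41.7061,  -0.0089,  -0.0748,  -0.0018]), 'tool_pos': array([0.4785, 0.2395, 0.3092]), 'tool_rot': array([-0.0006,  0.0609,  0.9981, -0.0003]), 'contact_force': array([ 0.0774,  0.0854, -4.013 ]), 'ft_torque': array([-0.0264,  0.1037,  0.007 ]), 'grasp_force': 61.17815852165222, 'gripper_width': 0.3394482554241915}
scene 0.77 3002 398 479 240 356
scene 0.65 1098 271 357 129 165
wrist 0.92 6149 273 370 267 358
```

View pics/s2w.png

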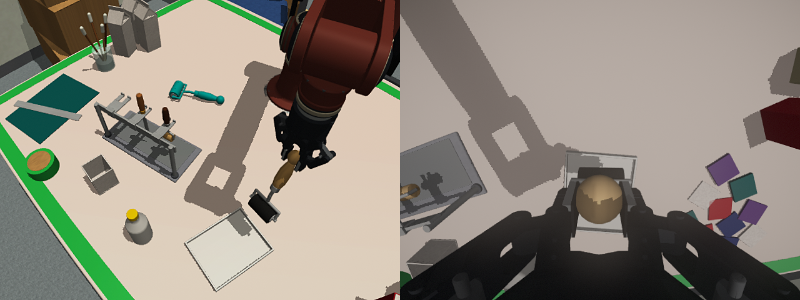

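Picked up, and already swung far down: the roller shows at scene (530,415), in half-scale at (265,208). I'll ease bit by bit while watching the force.

apply_moves([
  {"translation": [0, 0, 0], "twist": 0, "hand": 0.32},
  {"translation": [0, 0, 0], "twist": 0, "hand": 0.32},
])

```text
time: 5.4
tool_pos: [0.4789, 0.2397, 0.3095]
tool_rot: [-0.001, 0.061, 0.998, -0.0]
contact_force: [0.7, -0.2, -3.7]
gripper_width: 0.345
grasp_force: 61.2
```

apply_moves([
  {"translation": [0, 0, 0], "twist": 0, "hand": 0.33},
  {"translation": [0, 0, 0], "twist": 0, "hand": 0.33},
])

```text
time: 5.6
tool_pos: [0.4791, 0.2398, 0.3103]
tool_rot: [-0.0, 0.061, 0.998, -0.0]
contact_force: [0.4, -1.2, -4.2]
gripper_width: 0.341
grasp_force: 61.2
```

```bash
python3 -c "
from h import *
print(state()['ft_torque'],state()['grasp_force'],state()['gripper_width'])"
```

```text
[ 0.01142735  0.13721748 -0.00932053] 61.18248224258423 0.34146536153852963
```

apply_moves([
  {"translation": [0, 0, 0], "twist": 0, "hand": 0.337},
  {"translation": [0, 0, 0], "twist": 0, "hand": 0.337},
])

```text
time: 5.8
tool_pos: [0.4791, 0.2398, 0.3104]
tool_rot: [0.0, 0.061, 0.998, 0.0]
contact_force: [-0.6, -0.3, -3.7]
gripper_width: 0.342
grasp_force: 61.2
```

apply_moves([
  {"translation": [0, 0, 0], "twist": 0, "hand": 0.341},
])

```text
time: 5.9
tool_pos: [0.4791, 0.2398, 0.3104]
tool_rot: [0.0, 0.061, 0.998, 0.0]
contact_force: [-0.2, -0.1, -4.0]
gripper_width: 0.344
grasp_force: 55.0
```

apply_moves([
  {"translation": [0, 0, 0], "twist": 0, "hand": 0.341},
])

```text
time: 6.0
tool_pos: [0.479, 0.2398, 0.3103]
tool_rot: [-0.0, 0.061, 0.998, -0.0]
contact_force: [0.3, -0.1, -3.7]
gripper_width: 0.342
grasp_force: 55.1
```

apply_moves([
  {"translation": [0, 0, 0], "twist": 0, "hand": 0.343},
])

```text
time: 6.1
tool_pos: [0.4791, 0.2398, 0.3103]
tool_rot: [0.0, 0.061, 0.998, 0.0]
contact_force: [0.1, 0.1, -3.5]
gripper_width: 0.341
grasp_force: 50.1
```

apply_moves([
  {"translation": [0, 0, 0], "twist": 0, "hand": 0.343},
])

```text
time: 6.2
tool_pos: [0.479, 0.2398, 0.3103]
tool_rot: [-0.0, 0.061, 0.998, -0.0]
contact_force: [0.2, 0.4, -4.3]
gripper_width: 0.343
grasp_force: 50.1
```

apply_moves([
  {"translation": [0, 0, 0], "twist": 0, "hand": 0.347},
  {"translation": [0, 0, 0], "twist": 0, "hand": 0.347},
])

```text
time: 6.4
tool_pos: [0.4791, 0.2397, 0.3103]
tool_rot: [0.0, 0.061, 0.998, -0.0]
contact_force: [0.4, 0.1, -3.4]
gripper_width: 0.346
grasp_force: 40.7
```

apply_moves([
  {"translation": [0, 0, 0], "twist": 0, "hand": 0.351},
  {"translation": [0, 0, 0], "twist": 0, "hand": 0.351},
])

```text
time: 6.6
tool_pos: [0.4791, 0.2398, 0.3104]
tool_rot: [0.0, 0.061, 0.998, -0.0]
contact_force: [1.4, -0.6, -3.7]
gripper_width: 0.353
grasp_force: 31.7
```

apply_moves([
  {"translation": [0, 0, 0], "twist": 0, "hand": 0.354},
  {"translation": [0, 0, 0], "twist": 0, "hand": 0.354},
])

```text
time: 6.8
tool_pos: [0.479, 0.2397, 0.3103]
tool_rot: [-0.0, 0.061, 0.998, -0.0]
contact_force: [-0.3, -1.3, -3.8]
gripper_width: 0.355
grasp_force: 25.4
```

```bash
python3 -c "
from h import *
print(state()['ft_torque'],state()['grasp_force'],state()['gripper_width'])"
```

```text
[0.00715963 0.07142277 0.02411   ] 25.40454000234604 0.35476508345941415
```

apply_moves([
  {"translation": [0, 0, 0], "twist": 0, "hand": 0.357},
  {"translation": [0, 0, 0], "twist": 0, "hand": 0.357},
])

```text
time: 7.0
tool_pos: [0.4791, 0.2398, 0.3103]
tool_rot: [0.0, 0.061, 0.998, 0.0]
contact_force: [0.7, -0.2, -3.1]
gripper_width: 0.358
grasp_force: 19.7
```

apply_moves([
  {"translation": [0, 0, 0], "twist": 0, "hand": 0.36},
  {"translation": [0, 0, 0], "twist": 0, "hand": 0.36},
])

```text
time: 7.2
tool_pos: [0.4791, 0.2397, 0.3103]
tool_rot: [0.0, 0.061, 0.998, -0.0]
contact_force: [-0.3, 0.1, -3.9]
gripper_width: 0.36
grasp_force: 14.4
```

apply_moves([
  {"translation": [0, 0, 0], "twist": 0, "hand": 0.362},
  {"translation": [0, 0, 0], "twist": 0, "hand": 0.362},
])

```text
time: 7.4
tool_pos: [0.4791, 0.2398, 0.3103]
tool_rot: [0.0, 0.061, 0.998, 0.0]
contact_force: [0.4, 0.2, -4.2]
gripper_width: 0.363
grasp_force: 11.3
```

apply_moves([
  {"translation": [0, 0, 0], "twist": 0, "hand": 0.363},
  {"translation": [0, 0, 0], "twist": 0, "hand": 0.363},
  {"translation": [0, 0, 0], "twist": 0, "hand": 0.363},
])

```text
time: 7.7
tool_pos: [0.4791, 0.2397, 0.3103]
tool_rot: [-0.0, 0.061, 0.998, -0.0]
contact_force: [0.2, -0.1, -3.2]
gripper_width: 0.365
grasp_force: 9.8
```

apply_moves([
  {"translation": [0, 0, 0], "twist": 0, "hand": 0.364},
  {"translation": [0, 0, 0], "twist": 0, "hand": 0.364},
  {"translation": [0, 0, 0], "twist": 0, "hand": 0.364},
  {"translation": [0, 0, 0], "twist": 0, "hand": 0.364},
])

```text
time: 8.1
tool_pos: [0.479, 0.2397, 0.3103]
tool_rot: [-0.0, 0.061, 0.998, -0.0]
contact_force: [0.6, 0.4, -3.9]
gripper_width: 0.369
grasp_force: 8.4
```

apply_moves([
  {"translation": [0, 0, 0], "twist": 0, "hand": 0.3},
  {"translation": [0, 0, 0], "twist": 0, "hand": 0.2},
  {"translation": [0, 0, 0], "twist": 0, "hand": 0},
  {"translation": [0, 0, 0], "twist": 0, "hand": 0},
  {"translation": [0, 0, 0], "twist": 0, "hand": 0},
  {"translation": [0, 0, 0], "twist": 0, "hand": 0},
  {"translation": [0, 0, 0], "twist": 0, "hand": 0},
])

```text
time: 8.8
tool_pos: [0.479, 0.2397, 0.3103]
tool_rot: [-0.0, 0.061, 0.998, 0.0]
contact_force: [-0.1, 0.2, -4.5]
gripper_width: 0.344
grasp_force: 59.4
```

```bash
python3 - <<'E'
from h import *
np.set_printoptions(precision=4,suppress=True)
print(state()['ft_torque'])
a=snap('scene','s3.png');b=snap('top','t3.png')
r=regions_of('scene','brayer_knob')
for q in r[:2]:
    ys,xs=np.nonzero(q['pixels']);print(q['score'],xs.min(),xs.max(),ys.min(),ys.max())
t=state()['tool_pos']
for z in (-.003,-.103,-.175): print(proj('scene',t+[0,0,z]),proj('top',t+[0,0,z]))
x,y=map(int,proj('scene',t+[0,0,-.1])); x=min(max(x,100),540);y=min(max(y,75),405)
c=cv2.resize(a[y-75:y+75,x-100:x+100,::-1],(800,600));print(x-100,y-75)
cv2.imwrite('pics/c3.png',c)
E
```

```text
[-0.026   0.0246  0.0278]
0.72 419 479 240 339
0.71 271 358 129 166
[470.0396 253.4084] [164.5985 276.0552]
[453.2399 291.5248] [184.59   278.4487]
[443.2919 313.8431] [196.0107 279.8188]
353 215
```

View pics/c3.png

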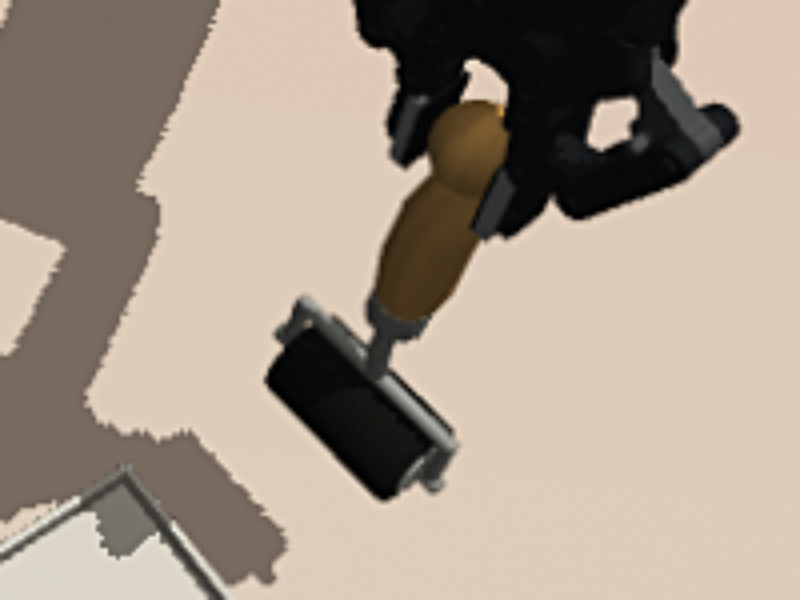

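It hangs nearly straight: knob at scene (470,252), shoulder about (452,296), against (453,291.5) for exactly vertical. Next I carry it in front of the rack at gentle speed, off to the side of the wide fork for a close look.

apply_moves([
  {"translation": [0, -0.08, 0], "twist": 0, "hand": 0},
  {"translation": [0, -0.16, 0], "twist": 0, "hand": 0},
  {"translation": [0, -0.22, 0], "twist": 0, "hand": 0},
  {"translation": [0, -0.22, 0], "twist": 0, "hand": 0},
  {"translation": [0, -0.22, 0], "twist": 0, "hand": 0},
  {"translation": [0, -0.22, 0], "twist": 0, "hand": 0},
  {"translation": [0, -0.22, 0], "twist": 0, "hand": 0},
  {"translation": [0, -0.22, 0], "twist": 0, "hand": 0},
])

```text
time: 9.75
tool_pos: [0.4595, 0.083, 0.3104]
tool_rot: [0.0, 0.061, 0.998, -0.0]
contact_force: [0.1, 0.5, -2.7]
gripper_width: 0.344
grasp_force: 59.6
```

apply_moves([
  {"translation": [0, -0.22, 0], "twist": -0.2, "hand": 0},
  {"translation": [0, -0.22, 0], "twist": -0.3, "hand": 0},
  {"translation": [0, -0.22, 0], "twist": -0.4, "hand": 0},
  {"translation": [0, -0.22, 0], "twist": -0.4, "hand": 0},
  {"translation": [0, -0.22, 0], "twist": -0.4, "hand": 0},
  {"translation": [0, -0.22, 0], "twist": -0.4, "hand": 0},
  {"translation": [0, -0.22, 0], "twist": -0.4, "hand": 0},
  {"translation": [0, -0.22, 0], "twist": -0.3, "hand": 0},
])

```text
time: 10.55
tool_pos: [0.458, -0.0923, 0.3105]
tool_rot: [0.0, -0.079, 0.997, -0.0]
contact_force: [0.6, 0.4, -2.6]
gripper_width: 0.339
grasp_force: 59.6
```

apply_moves([
  {"translation": [0.08, -0.2, 0], "twist": -0.2, "hand": 0},
  {"translation": [0.08, -0.2, 0], "twist": -0.2, "hand": 0},
  {"translation": [0.08, -0.2, 0], "twist": 0, "hand": 0},
  {"translation": [0.08, -0.2, 0], "twist": 0, "hand": 0},
  {"translation": [0.08, -0.15, 0], "twist": 0, "hand": 0},
  {"translation": [0.04, -0.07, 0], "twist": 0, "hand": 0},
  {"translation": [0, 0, 0], "twist": 0, "hand": 0},
  {"translation": [0, 0, 0], "twist": 0, "hand": 0},
])

```text
time: 11.35
tool_pos: [0.4344, -0.1986, 0.3103]
tool_rot: [0.0, -0.099, 0.995, 0.0]
contact_force: [0.2, 0.7, -3.8]
gripper_width: 0.341
grasp_force: 59.7
```

```bash
python3 - <<'E'
from h import *
np.set_printoptions(precision=4,suppress=True)
a=snap('wrist','w4.png')
s=state();print(s['tool_pos'],s['tool_rot'],s['ft_torque'])
for p in ((.563,-.293,.16),(.5385,-.298,.163)): print(proj('wrist',p))
for r in recognise('wrist','fork_wide_seat')[:2]+recognise('scene','fork_wide_seat')[:2]: print(r['score'],np.array(r['point']))
E
```

```text
[ 0.4346 -0.1984  0.3104] [ 0.0002 -0.0991  0.9951  0.0002] [ 0.0409 -0.0083  0.045 ]
[192.9289 346.0247]
[188.474  324.0636]
0.69 [ 0.5478 -0.3011  0.1579]
0.61 [ 0.5225 -0.1052  0.1122]
0.89 [ 0.5885 -0.2797  0.1563]
0.43 [0.4883 0.238  0.166 ]
```

View pics/w4.png

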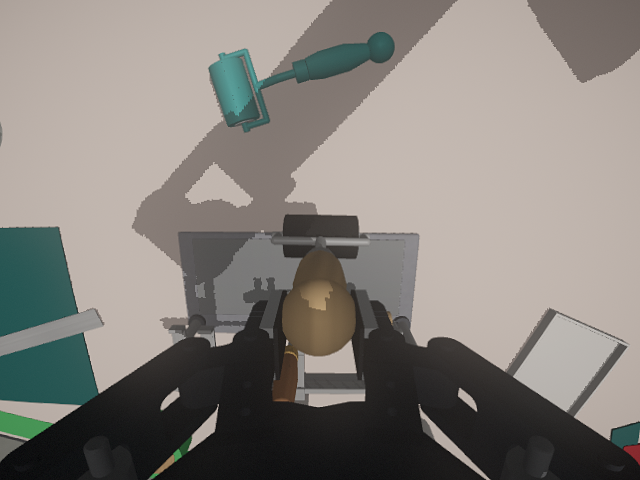

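The wrist view shows the rack base edge level (row 234), so the yaw is aligned. The fork at about (190,330) is mostly hidden by the gripper. I'll raise and shift for one clear view.

apply_moves([
  {"translation": [0, 0.1, -0.15], "twist": 0, "hand": 0},
  {"translation": [0, 0.1, -0.25], "twist": 0, "hand": 0},
  {"translation": [0, 0.1, -0.25], "twist": 0, "hand": 0},
  {"translation": [0, 0.1, -0.25], "twist": 0, "hand": 0},
  {"translation": [0, 0.1, -0.25], "twist": 0, "hand": 0},
  {"translation": [0, 0.1, -0.15], "twist": 0, "hand": 0},
  {"translation": [0, 0, 0], "twist": 0, "hand": 0},
  {"translation": [0, 0, 0], "twist": 0, "hand": 0},
])

```text
time: 12.3
tool_pos: [0.4228, -0.1396, 0.4401]
tool_rot: [0.0, -0.099, 0.995, -0.0]
contact_force: [-0.0, 0.0, -4.3]
gripper_width: 0.34
grasp_force: 59.9
```

```bash
python3 - <<'E'
from h import *
np.set_printoptions(precision=4,suppress=True)
a=snap('wrist','w5.png');c=get_calibration('wrist');np.save('c5.npy',c,allow_pickle=True)
s=state();print(s['tool_pos'],s['tool_rot'],s['ft_torque'],s['grasp_force'])
u=proj('wrist',(.563,-.293,.16));print(u,proj('wrist',(.5385,-.298,.163)))
x,y=int(u[0]),int(u[1]);x0,y0=x-40,y-35;print(x0,y0)
b=snap('top','t5.png')
L=cv2.resize(a[y0:y0+60,x0:x0+80],(800,600),interpolation=cv2.INTER_CUBIC)
cv2.imwrite('pics/c5.png',L[:,:,::-1])
E
```

```text
[ 0.4226 -0.1399  0.439 ] [-0.0009 -0.0991  0.9951  0.0004] [-0.0385  0.0473  0.0174] 59.89132046699524
[182.4874 290.6437] [179.2218 273.6039]
142 255
```

View pics/c5.png

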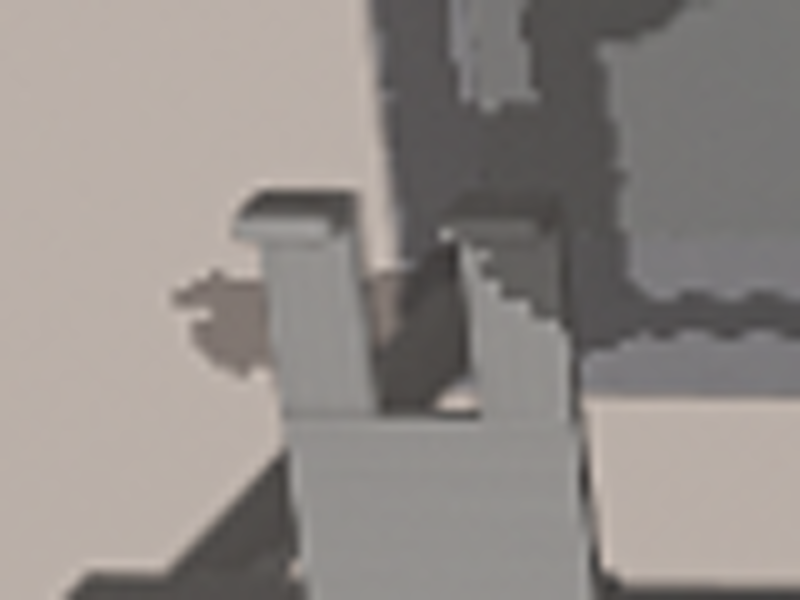

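The crop shows the wide fork clearly: slot end mid at pixel (184.5,295.9), prong inner bases mid at (182.3,278.3). The slot is 102 of 288 crop px, i.e. 14.2 mm of the 40 mm plate, so this is the wide one.

```bash
python3 - <<'E'
from h import *
np.set_printoptions(precision=4,suppress=True)
c=np.load('c5.npy',allow_pickle=True).item()
e=onz('wrist',(184.5,295.9),.16,c);t=onz('wrist',(182.3,278.3),.16,c)
print(e,t,np.linalg.norm(e-t))
rs=[ray('wrist',(184.5,295.9),c),ray('scene',(192.5,162.5)),ray('top',(489.3,225))];print(tri(rs))
d=np.array([.981,.194,0]);print('seat',e-.007*d)
# tilt of brayer: shoulder offset from s3
o=onz('scene',(452.5,296.3),.2073);k=onz('scene',(470.5,252),.3073);print('knob',k,'should',o,o-k)
E
```

```text
[ 0.57   -0.2898  0.16  ] [ 0.5456 -0.2946  0.16  ] 0.02487001364406496
(array([ 0.5698, -0.2917,  0.1589]), [np.float64(0.0017745341060450327), np.float64(0.0017597636361880021), np.float64(0.0030827946519958165)])
seat [ 0.5631 -0.2911  0.16  ]
knob [0.4769 0.2389 0.3073] should [0.4862 0.2436 0.2073] [ 0.0094  0.0047 -0.1   ]
```

apply_moves([
  {"translation": [0, -0.1, 0.1], "twist": 0, "hand": 0},
  {"translation": [0, -0.2, 0.2], "twist": 0, "hand": 0},
  {"translation": [0, -0.25, 0.22], "twist": 0, "hand": 0},
  {"translation": [0, -0.25, 0.22], "twist": 0, "hand": 0},
  {"translation": [0, -0.25, 0.22], "twist": 0, "hand": 0},
  {"translation": [0, -0.25, 0.22], "twist": 0, "hand": 0},
  {"translation": [0, -0.25, 0.22], "twist": 0, "hand": 0},
  {"translation": [0, -0.21, 0.2], "twist": 0, "hand": 0},
])

```text
time: 13.2
tool_pos: [0.4563, -0.3142, 0.2764]
tool_rot: [-0.001, -0.098, 0.995, 0.001]
contact_force: [-0.1, -0.6, -2.3]
gripper_width: 0.342
grasp_force: 59.9
```

apply_moves([
  {"translation": [-0.1, 0, 0], "twist": 0, "hand": 0},
  {"translation": [-0.15, 0, 0], "twist": 0, "hand": 0},
  {"translation": [-0.15, 0, 0], "twist": 0, "hand": 0},
  {"translation": [-0.07, 0, 0], "twist": 0, "hand": 0},
  {"translation": [0, 0, 0], "twist": 0, "hand": 0},
  {"translation": [0, 0, 0], "twist": 0, "hand": 0},
])

```text
time: 13.8
tool_pos: [0.5038, -0.3029, 0.2809]
tool_rot: [-0.0, -0.1, 0.995, -0.0]
contact_force: [-0.2, 0.1, -3.7]
gripper_width: 0.344
grasp_force: 60.2
```

```bash
python3 - <<'E'
from h import *
np.set_printoptions(precision=4,suppress=True)
s=state();t=s['tool_pos'];print(t,s['tool_rot'],s['ft_torque'],s['grasp_force'])
a=snap('scene','s6.png');b=snap('top','t6.png')
def crop(n,im,p,w,h):
    u=proj(n,p);x,y=int(u[0]-w/2),int(u[1]-h/2);x=max(x,0);y=max(y,0);print(n,x,y)
    return cv2.resize(im[y:y+h,x:x+w],(w*600//h,600),interpolation=cv2.INTER_CUBIC)
C=crop('scene',a,t+[.03,0,-.09],133,100)
cv2.imwrite('pics/c6.png',C[:,:,::-1])
for p in (t+[0,0,-.0025],t+[0,0,-.1025],(.563,-.2915,.16)): print(proj('scene',p),proj('top',p))
E
```

```text
[ 0.5038 -0.3029  0.2809] [-0.     -0.0995  0.995  -0.0004] [-0.0474  0.0992  0.0264] 60.194642543792725
scene 133 87
[203.557   93.1399] [526.9257 255.7897]
[213.583  134.5925] [500.244 260.668]
[194.5361 159.8042] [487.7431 228.6724]
```

View pics/c6.png

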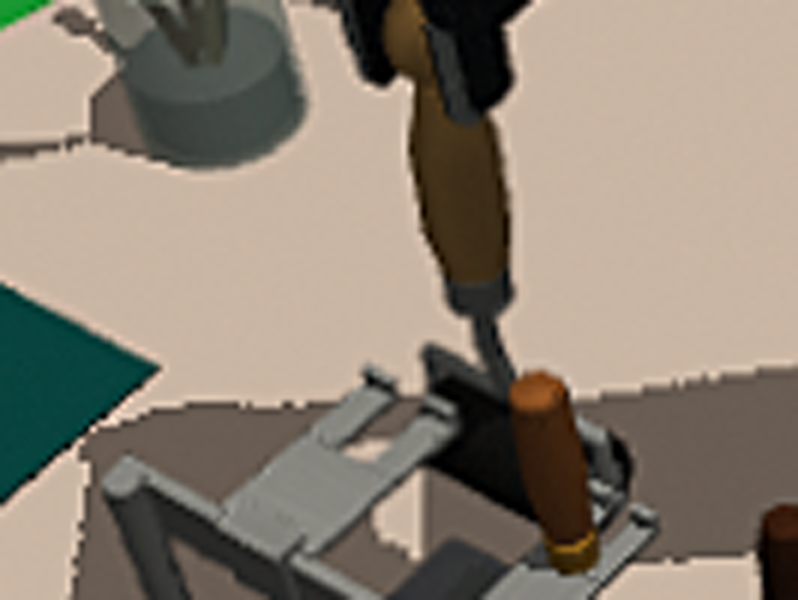

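The crop shows the roller hanging in front of the wide fork: shoulder at scene (213,137.8), with the shank straight below it and the tips of the fork behind. I'll work out the remaining shift in the same camera.

```bash
python3 - <<'E'
from h import *
np.set_printoptions(precision=4,suppress=True)
t=state()['tool_pos']
xf=np.array([.9804,.1971,0]);yf=np.array([-.1971,.9804,0])
for z in(.177,.1785):
  o=onz('scene',(213,137.8),z)
  e=onz('scene',(192.5,162.5),.16)-.007*xf
  print(o,'tilt off',(o-t)@xf,(o-t)@yf,'to seat scene',(e-o)@xf,(e-o)@yf,'tcp to seat wrist',(np.array([.5631,-.2911,.16])-t)@xf,(np.array([.5631,-.2911,.16])-t)@yf)
E
```

```text
[ 0.5094 -0.2978  0.177 ] tilt off 0.006977626930721237 0.004025661775307252 to seat scene 0.05426535691625112 -0.0027434805219687056 tcp to seat wrist 0.06090977204912814 5.5105358280564676e-05
[ 0.5102 -0.2963  0.1785] tilt off 0.008053747668964117 0.005342417313202593 to seat scene 0.05318923617800824 -0.004060236059864045 tcp to seat wrist 0.06090977204912814 5.5105358280564676e-05
```

```bash
python3 - <<'E'
from h import *
np.set_printoptions(precision=4,suppress=True)
t=state()['tool_pos']
xf=np.array([.9804,.1971,0]);yf=np.array([-.1971,.9804,0])
for l in (0,.005): print(proj('wrist',t+.012*xf+l*yf+[0,0,-.1485]),proj('wrist',t+l*yf+[0,0,-.0025]))
im=grab_frame('wrist'); print([ (r['score'],np.array(r['point'])) for r in recognise('wrist','fork_wide_seat')[:2]])
g=im.astype(int).sum(2)
for r in (222,228,236): 
    row=g[r,240:400]; d=np.nonzero(row<130)[0]+240; print(r,d.min() if len(d) else None,d.max() if len(d) else None)
E
```

```text
[318.5615 249.936 ] [318.4709 325.9403]
[324.5068 249.9354] [330.5306 325.9354]
[(0.9, array([ 0.6062, -0.2843,  0.1578]))]
222 None None
228 None None
236 None None
```

apply_moves([
  {"translation": [0, -0.02, 0], "twist": 0, "hand": 0},
  {"translation": [-0.05, 0, 0.02], "twist": 0, "hand": 0},
  {"translation": [-0.08, 0, 0], "twist": 0, "hand": 0},
  {"translation": [-0.08, 0, 0], "twist": 0, "hand": 0},
  {"translation": [-0.04, 0, 0], "twist": 0, "hand": 0},
  {"translation": [0, 0, 0], "twist": 0, "hand": 0},
  {"translation": [0, 0, 0], "twist": 0, "hand": 0},
])

```text
time: 14.7
tool_pos: [0.5285, -0.3003, 0.2782]
tool_rot: [-0.0, -0.099, 0.995, 0.0]
contact_force: [-1.3, -0.5, -3.4]
gripper_width: 0.337
grasp_force: 60.2
```

apply_moves([
  {"translation": [-0.05, 0, 0], "twist": 0, "hand": 0},
  {"translation": [-0.06, 0, 0], "twist": 0, "hand": 0},
  {"translation": [-0.05, 0, 0], "twist": 0, "hand": 0},
  {"translation": [0, 0, 0], "twist": 0, "hand": 0},
])

```text
time: 15.1
tool_pos: [0.5448, -0.297, 0.2783]
tool_rot: [0.0, -0.099, 0.995, 0.0]
contact_force: [0.4, -0.4, -3.7]
gripper_width: 0.339
grasp_force: 60.2
```

apply_moves([
  {"translation": [-0.05, 0, 0], "twist": 0, "hand": 0},
  {"translation": [-0.04, 0, 0], "twist": 0, "hand": 0},
  {"translation": [0, 0, 0.04], "twist": 0, "hand": 0},
  {"translation": [0, 0, 0.04], "twist": 0, "hand": 0},
  {"translation": [0, 0, 0.03], "twist": 0, "hand": 0},
  {"translation": [0, 0, 0], "twist": 0, "hand": 0},
  {"translation": [0, 0, 0], "twist": 0, "hand": 0},
])

```text
time: 15.8
tool_pos: [0.5528, -0.2954, 0.2671]
tool_rot: [-0.0, -0.099, 0.995, 0.0]
contact_force: [-0.3, 0.6, -3.5]
gripper_width: 0.343
grasp_force: 60.2
```

apply_moves([
  {"translation": [0, 0, 0.02], "twist": 0, "hand": 0},
  {"translation": [0, 0, 0], "twist": 0, "hand": 0},
])

```text
time: 16.0
tool_pos: [0.5529, -0.2954, 0.2652]
tool_rot: [-0.0, -0.099, 0.995, 0.0]
contact_force: [-0.2, -0.5, -4.0]
gripper_width: 0.342
grasp_force: 60.2
```

apply_moves([
  {"translation": [0, 0, 0.01], "twist": 0, "hand": 0},
  {"translation": [0, 0, 0.005], "twist": 0, "hand": 0},
  {"translation": [0, 0, 0], "twist": 0, "hand": 0},
])

```text
time: 16.3
tool_pos: [0.5531, -0.2955, 0.2643]
tool_rot: [0.0, -0.099, 0.995, -0.0]
contact_force: [-0.9, -0.1, -1.3]
gripper_width: 0.341
grasp_force: 60.2
```

apply_moves([
  {"translation": [0, 0, 0.01], "twist": 0, "hand": 0},
  {"translation": [0, 0, 0], "twist": 0, "hand": 0},
])

```text
time: 16.5
tool_pos: [0.5533, -0.2955, 0.2641]
tool_rot: [0.001, -0.099, 0.995, -0.0]
contact_force: [-1.2, 1.6, 1.8]
gripper_width: 0.342
grasp_force: 60.7
```

The force rises at the expected seat height, so the collar is on the plate. I'll ease the grip slowly.

apply_moves([
  {"translation": [0, 0, 0], "twist": 0, "hand": 0.345},
  {"translation": [0, 0, 0], "twist": 0, "hand": 0.352},
  {"translation": [0, 0, 0], "twist": 0, "hand": 0.358},
  {"translation": [0, 0, 0], "twist": 0, "hand": 0.362},
  {"translation": [0, 0, 0], "twist": 0, "hand": 0.364},
  {"translation": [0, 0, 0], "twist": 0, "hand": 0.364},
  {"translation": [0, 0, 0], "twist": 0, "hand": 0.366},
  {"translation": [0, 0, 0], "twist": 0, "hand": 0.366},
])

```text
time: 17.3
tool_pos: [0.5532, -0.2957, 0.2636]
tool_rot: [0.001, -0.099, 0.995, -0.001]
contact_force: [-0.5, 0.7, 5.2]
gripper_width: 0.363
grasp_force: 6.1
```

```bash
python3 - <<'E'
from h import *
np.set_printoptions(precision=4,suppress=True)
s=state();print(s['contact_force'],s['ft_torque'])
snap('scene','s7.png')
xf=np.array([.9804,.1971,0]);yf=np.array([-.1971,.9804,0]);S=np.array([.5631,-.2911,.16])
for r in regions_of('scene','brayer_knob')[:2]:
    m=r['pixels'];ys,xs=np.nonzero(m);print(r['score'],m.sum(),xs.min(),xs.max(),ys.min(),ys.max())
    if xs.max()<270:
        for y in range(ys.min(),ys.max()+1,4):
            q=np.nonzero(m[y])[0]
            if len(q): print(y,q.min(),q.max(),len(q))
for z in (.1,.05,0,-.01): print(z,proj('scene',S+[0,0,z]),proj('scene',s['tool_pos']*[1,1,0]+[0,0,.16+z]))
E
```

```text
[-0.4549  0.7434  5.1902] [0.124 0.087 0.007]
0.92 1230 271 358 128 166
0.62 955 179 218 109 190
109 181 182 2
113 179 184 6
117 179 185 7
121 182 186 5
125 184 187 4
129 184 189 6
133 184 199 16
137 185 199 15
141 185 200 16
145 185 201 17
149 187 201 15
153 189 200 12
157 191 201 11
161 194 197 4
169 198 202 5
173 194 206 13
177 189 213 25
181 189 218 30
185 195 213 19
189 202 209 8
0.1 [182.5954 119.9904] [185.6581 116.119 ]
0.05 [188.8425 140.8175] [191.7237 136.9674]
0 [194.6157 159.9343] [197.3333 156.1184]
-0.01 [195.7175 163.569 ] [198.4044 159.7611]
```

The shoulder shows at scene (195.5,159), against the seat at (194.6,159.9), so it is in place. Let go and rise.

apply_moves([
  {"translation": [0, 0, 0], "twist": 0, "hand": 0.368},
  {"translation": [0, 0, 0], "twist": 0, "hand": 0.37},
  {"translation": [0, 0, 0], "twist": 0, "hand": 0.373},
  {"translation": [0, 0, 0], "twist": 0, "hand": 0.38},
  {"translation": [0, 0, 0], "twist": 0, "hand": 0.4},
  {"translation": [0, 0, 0], "twist": 0, "hand": 0.45},
  {"translation": [0, 0, 0], "twist": 0, "hand": 0.52},
  {"translation": [0, 0, 0], "twist": 0, "hand": 0.55},
])

```text
time: 18.2
tool_pos: [0.5529, -0.2955, 0.2626]
tool_rot: [-0.0, -0.099, 0.995, 0.0]
contact_force: [0.2, 0.2, -0.4]
gripper_width: 0.551
grasp_force: 0.0
```

```bash
python3 - <<'E'
from h import *
np.set_printoptions(precision=4,suppress=True)
s=state();print(s['tool_pos'],s['contact_force'],s['gripper_width'],proj('wrist',s['tool_pos']+[0,0,-.0025]))
im=snap('wrist','w7.png')
for r in regions_of('wrist','brayer_knob')[:1]:
    m=r['pixels'];ys,xs=np.nonzero(m);print(r['score'],xs.min(),xs.max(),ys.min(),ys.max())
    for y in range(ys.min(),ys.max()+1,10):
        q=np.nonzero(m[y])[0]; print(y,q.min(),q.max())
E
```

```text
[ 0.5529 -0.2955  0.2626] [ 0.1535  0.1711 -0.3755] 0.5507208900376048 [318.4278 325.8665]
0.97 328 380 0 26
0 328 378
10 329 380
20 333 366
```

apply_moves([
  {"translation": [0, 0, 0], "twist": 0, "hand": 0.65},
  {"translation": [0, 0, -0.05], "twist": 0, "hand": 0.65},
  {"translation": [0, 0, -0.1], "twist": 0, "hand": 0.65},
  {"translation": [0, 0, -0.2], "twist": 0, "hand": 0.65},
  {"translation": [0, 0, -0.3], "twist": 0, "hand": 0.65},
  {"translation": [0, 0, -0.4], "twist": 0, "hand": 0.65},
  {"translation": [0, 0, -0.2], "twist": 0, "hand": 0.65},
  {"translation": [0, 0, 0], "twist": 0, "hand": 0.65},
])

```text
time: 19.1
tool_pos: [0.554, -0.2962, 0.3943]
tool_rot: [0.004, -0.099, 0.995, -0.003]
contact_force: [0.4, -0.3, 1.2]
gripper_width: 0.651
grasp_force: 0.0
```

```bash
python3 - <<'E'
from h import *
np.set_printoptions(precision=4,suppress=True)
s=state();print(s['tool_pos'],s['contact_force'])
S=np.array([.5631,-.2911,.16])
def rows(n,y0=None):
  for r in regions_of(n,'brayer_knob')[:2]:
    m=r['pixels'];ys,xs=np.nonzero(m);print(n,r['score'],m.sum(),xs.min(),xs.max(),ys.min(),ys.max(),'c',xs.mean(),ys.mean())
    if n=='scene' and xs.max()<270:
        for y in range(ys.min(),ys.max()+1,4):
            q=np.nonzero(m[y])[0]; print(y,q.min(),q.max())
snap('scene','s8.png');rows('scene')
snap('wrist','w8.png');rows('wrist')
for z in (.1,.116,0): print(z,proj('scene',S+[0,0,z]),proj('wrist',S+[0,0,z]))
for q in ('seam_roller_mid','palette_knife_mid','carton_mid','glue_bottle_mid'):
    for r in recognise('scene',q)[:1]: print(q,r['score'],np.array(r['point']))
E
```

```text
[ 0.554  -0.2962  0.3943] [ 0.4201 -0.2616  1.1818]
scene 0.83 1193 271 358 128 166 c 308.28918692372173 148.8566638725901
scene 0.63 1263 177 218 109 191 c 194.7157561361837 151.5716547901821
109 183 187
113 178 192
117 177 193
121 177 193
125 181 193
129 182 195
133 182 197
137 182 199
141 183 200
145 185 201
149 186 201
153 188 201
157 190 201
161 192 198Traceback (most recent call last):
  File "<stdin>", line 11, in <module>
  File "<stdin>", line 10, in rows
    return umr_minimum(a, axis, None, out, keepdims, initial, where)
ValueError: zero-size array to reduction operation minimum which has no identity
```

```bash
python3 - <<'E'
from h import *
np.set_printoptions(precision=4,suppress=True)
k=onz('scene',(185.2,117.5),.26);sh=onz('scene',(195.5,159.5),.16);print(k,sh,'tilt',np.linalg.norm((k-sh)[:2])/.1)
for q in ('seam_roller_mid','palette_knife_mid','carton_mid','glue_bottle_mid'):
    for r in recognise('scene',q)[:1]: print(q,r['score'],np.array(r['point']))
s=state();print(s['time'],s['joint_vel'].max())
print(np.abs(cv2.imread('pics/s8.png')[100:195,170:222].astype(int)-grab_frame('scene')[100:195,170:222,::-1]).max())
E
```

```text
[ 0.556  -0.2932  0.26  ] [ 0.5612 -0.2908  0.16  ] tilt 0.05742313750666089
seam_roller_mid 0.72 [ 0.5318 -0.1082  0.1729]
palette_knife_mid 0.7 [ 0.5491 -0.1964  0.1888]
carton_mid 0.6 [ 0.744  -0.1929  0.0483]
glue_bottle_mid 0.78 [0.7749 0.0421 0.1006]
19.4 0.0004550933975511519
122
```

apply_moves([
  {"translation": [0, 0, 0], "twist": 0, "hand": 0.65},
  {"translation": [0, 0, 0], "twist": 0, "hand": 0.65},
  {"translation": [0, 0, 0], "twist": 0, "hand": 0.65},
  {"translation": [0, 0, 0], "twist": 0, "hand": 0.65},
  {"translation": [0, 0, 0], "twist": 0, "hand": 0.65},
  {"translation": [0, 0, 0], "twist": 0, "hand": 0.65},
])

```text
time: 20.05
tool_pos: [0.5529, -0.2955, 0.3879]
tool_rot: [0.0, -0.099, 0.995, -0.0]
contact_force: [0.7, -0.3, -0.2]
gripper_width: 0.65
grasp_force: 0.0
```

```bash
python3 - <<'E'
from h import *
f=[grab_frame('scene')[100:195,170:222].astype(int) for _ in range(6)]
o=cv2.imread('pics/s8.png')[100:195,170:222,::-1].astype(int)
for a in (o,f[0],f[3]): 
    d=np.abs(f[5]-a).max(2);print(d.max(),(d>25).sum(),np.argwhere(d>25)[:8].tolist())
for r in regions_of('scene','brayer_knob')[:2]:
    m=r['pixels'];ys,xs=np.nonzero(m)
    if xs.max()<270:
        for y in range(ys.min(),ys.max()+1,4):
            q=np.nonzero(m[y])[0]
            if len(q): print(y,q.min(),q.max())
E
```

```text
113 102 [[8, 13], [8, 14], [9, 18], [9, 19], [10, 17], [10, 20], [11, 17], [11, 18]]
109 56 [[8, 13], [8, 14], [9, 18], [9, 19], [10, 20], [11, 21], [12, 23], [13, 23]]
127 157 [[8, 13], [8, 14], [8, 15], [8, 16], [9, 12], [9, 17], [9, 18], [9, 19]]
109 182 188
113 178 192
117 177 193
121 177 193
125 180 193
129 181 195
133 181 197
137 182 199
141 183 200
145 185 200
149 187 200
153 189 200
157 191 200
169 197 203
173 194 210
177 189 217
181 189 218
185 193 213
189 201 208
```

Still rocking slightly, so I'll let it settle and measure the motion.

```bash
cat > rock.py <<'E'
from h import *
c=[]
for _ in range(16):
    f=grab_frame('scene')[105:129,170:205].astype(int); m=(f[:,:,0]-f[:,:,2]>35); ys,xs=np.nonzero(m); c.append((xs.mean(),ys.mean()))
c=np.array(c);print(c.round(2).tolist(),np.ptp(c,axis=0),state()['time'])
E
python3 rock.py
```

```text
[[18.85, 12.41], [18.77, 12.42], [18.83, 12.48], [18.84, 12.45], [18.75, 12.49], [18.82, 12.43], [18.86, 12.46], [18.81, 12.47], [18.86, 12.43], [18.77, 12.48], [18.85, 12.44], [18.85, 12.5], [18.84, 12.45], [18.87, 12.39], [18.83, 12.38], [18.87, 12.41]] [0.12498712 0.12855609] 21.2
```

apply_moves([
  {"translation": [0, 0, 0], "twist": 0, "hand": 0.65},
  {"translation": [0, 0, 0], "twist": 0, "hand": 0.65},
  {"translation": [0, 0, 0], "twist": 0, "hand": 0.65},
  {"translation": [0, 0, 0], "twist": 0, "hand": 0.65},
  {"translation": [0, 0, 0], "twist": 0, "hand": 0.65},
  {"translation": [0, 0, 0], "twist": 0, "hand": 0.65},
  {"translation": [0, 0, 0], "twist": 0, "hand": 0.65},
  {"translation": [0, 0, 0], "twist": 0, "hand": 0.65},
])

```text
time: 22.0
tool_pos: [0.553, -0.2955, 0.3878]
tool_rot: [-0.0, -0.099, 0.995, -0.0]
contact_force: [0.0, 0.3, -0.1]
gripper_width: 0.648
grasp_force: 0.0
```

apply_moves([
  {"translation": [0, 0, 0], "twist": 0, "hand": 0.65},
  {"translation": [0, 0, 0], "twist": 0, "hand": 0.65},
  {"translation": [0, 0, 0], "twist": 0, "hand": 0.65},
  {"translation": [0, 0, 0], "twist": 0, "hand": 0.65},
  {"translation": [0, 0, 0], "twist": 0, "hand": 0.65},
  {"translation": [0, 0, 0], "twist": 0, "hand": 0.65},
  {"translation": [0, 0, 0], "twist": 0, "hand": 0.65},
  {"translation": [0, 0, 0], "twist": 0, "hand": 0.65},
])

```text
time: 22.8
tool_pos: [0.5529, -0.2955, 0.3878]
tool_rot: [-0.0, -0.099, 0.995, -0.0]
contact_force: [1.5, -0.7, 0.8]
gripper_width: 0.652
grasp_force: 0.0
```

apply_moves([
  {"translation": [0, 0, 0], "twist": 0, "hand": 0.65},
  {"translation": [0, 0, 0], "twist": 0, "hand": 0.65},
  {"translation": [0, 0, 0], "twist": 0, "hand": 0.65},
  {"translation": [0, 0, 0], "twist": 0, "hand": 0.65},
  {"translation": [0, 0, 0], "twist": 0, "hand": 0.65},
  {"translation": [0, 0, 0], "twist": 0, "hand": 0.65},
  {"translation": [0, 0, 0], "twist": 0, "hand": 0.65},
  {"translation": [0, 0, 0], "twist": 0, "hand": 0.65},
])

```text
time: 23.6
tool_pos: [0.5529, -0.2954, 0.3878]
tool_rot: [0.0, -0.099, 0.995, 0.0]
contact_force: [0.3, -0.4, 0.5]
gripper_width: 0.649
grasp_force: 0.0
```

```bash
python3 rock.py
```

```text
[[18.8, 12.46], [18.81, 12.48], [18.77, 12.47], [18.81, 12.44], [18.79, 12.43], [18.8, 12.48], [18.81, 12.42], [18.81, 12.39], [18.79, 12.43], [18.83, 12.45], [18.78, 12.46], [18.78, 12.45], [18.79, 12.42], [18.85, 12.43], [18.8, 12.43], [18.79, 12.45]] [0.08243144 0.08402951] 24.4
```

```bash
python3 -c "
from plant import *
print(job_done())"
```

```text
the job is handed in; nothing more can be done
None
```

I handed the job in: the glue roller hangs at rest in the wide fork, handle up, about 2 mm from the seat and leaning about 0.06 rad by my camera estimate; the gripper is clear and the other things are undisturbed, but I haven't seen a verdict.

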